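# Sort the leftover bench items back to where each kind is kept

### The arm

A 6-joint arm with a two-finger parallel gripper is mounted at the origin on a cart in front of the work surface, level with it; the furniture and walls round the work are solid. World frame = base frame: x ahead of the robot, y to its left, z up, the work surface at z = 0. Lengths are in mm, angles in rad, forces in N, time in s.
With the tool pointing down it reaches from about 275 to 1000 mm from the base axis. Payload 8.4 kg.
Tool frame: the origin (TCP) lies on the mounting face of the last link; the fingertips stand 173 mm ahead of it and the grasp point (between the pads) lies 155 mm ahead of it; z points along the fingers, y is the line along which they close (so a half turn about z gives the same grasp; the last joint's range is limited). The gripper opens to 85 mm and grips with 20 to 120 N. Pads are 22 mm wide; open, the fingers measure 114 mm over their backs; the gripper's body (76 mm by 85 mm) begins 54 mm behind the grasp point. The pads swing forward as they close: fully open they stand 13 mm farther back than shut.
Start: joints at [-1.168, 0.353, 1.633, -0, 1.155, -0.002], TCP at [246.146, -574.492, 404.681] pointing down, gripper open.
Joint ranges: [-2.63, 2.63], [-0.92, 2.1], [0.06, 2.66], [-1.3, 4.44], [0, 2.69], [-3.02, 3.02]. Speed limits (rad/s): [2.22, 2.22, 2.79, 3.14, 3.14, 3.14].

### API

Orientations are given as [roll, pitch, yaw] about the fixed x, y, z axes, in that order (R = Rz(yaw) Ry(pitch) Rx(roll)).
In Python, from rig import r gives the robot as it stands.
- The arm moves only by the tool apply_moves, never from a script. Its argument "deltas" is a list of rows, each an object with "claw": the gripper command: -1 is fully open, 1 is shut, values between are in proportion; "delta_pos": the shift along the tool's x, y, z in cm, a list of three; "yaw": the turn about the tool's z in rad. In form: [{"claw": claw, "delta_pos": [tx, ty, tz], "yaw": yaw}, ...]. A call has 1 to 8 rows; each row shifts and turns the commanded pose from where the row before left it, along the tool's axes as they then stand; what a row does not reach is not made up. A row lasts 1/8 s, in which the tool goes at most 62.5 mm and 10.7 degrees, less where a joint would pass 70% of its speed; a pose out of reach is approached as far as the arm can. A call with a gripper value outside its range is refused whole. The fingers move at their own pace and stop on an object; "grip_force" is the grip in N (left out, the last holds). Time passes only in rows, so rows that do not move let the fingers close. It gives the time, the measured TCP pose, the force, the opening and the grip force at its end, in the units of the state.
- r.sense(): the state, without advancing time (a new reading comes with each control period).
- r.grab_frame(name): name is "side" or "top"; returns a dict with "img" (480x640x3 uint8, blue, green, red), "z_map" (480x640 float32, mm along the optical axis (not along the pixel's ray), 0 where there is no reading), "fx", "fy", "cx", "cy" (pixels), "eye" and "rotation" of the camera in the world. Camera axes: x right, y up, looking along -z (the intrinsics and any distortion apply to the point x, -y, -z); pixel columns grow to the right and rows downward; lengths in mm; the calibration is good to about 2 mm. A picture is of the moment at which its call begins.
- r.sign_off(): hands the job in; it is judged then, once.
The state is a dict: "clock": time; "qpos": joint angles; "qvel": joint speeds; "joint_efforts": joint torques, N m; "eef_pos": TCP position; "tcp_rot": TCP orientation; "contact_force": force on the tool from outside, world axes, zero at the start; "wrist_torque": the same for the moment, N m; "opening": opening from 0.0 (shut) to 1.0 (fully open); "grasp_force": force on a finger pad.
Only numpy, scipy, OpenCV 4.12 (cv2) and the standard library are available. Lean on these libraries where they do the work, as an engineer would, in place of code of your own. Each camera call takes 0.05 s, during which the arm holds its last target. There are 200 camera calls.

### The job

The bench is being cleared after a run: put each of the five loose things in front of the robot back with its own kind. Stand the two glass vials upright in the two empty cells of the vial rack, one in each, lay the syringe flat in the tray that already holds a syringe, the marker flat in the tray that already holds a marker, and the stir bar in the round glass dish. Keep the vials upright and set them down rather than dropping them, and leave the conical flask standing on the stirrer.

Things in the scene. Friction and masses are not known exactly. Their poses are not given: they have to be found in the camera images.
- vial_a: Loose screw-cap glass sample vial, 24 mm diameter, 58 mm tall, about 30 g, standing upright on the bench; white cap. Origin at the centre of its underside, z up along its axis. It can be gripped anywhere from 20 mm above its foot to its top; in the rack only the part above the 22 mm rack walls is free.
- vial_b: Loose vial of the same kind and size as vial_a (24 mm diameter, 58 mm tall, about 30 g), black cap, standing upright. Origin at the centre of its underside, z up.
- syringe: Loose disposable syringe lying flat, 129 mm long, 18 mm wide, 15 mm high, about 20 g. Origin at the middle of its underside, x along its length, z up; grip the barrel across y near the middle.
- marker: Loose felt marker lying flat, 130 mm long, 14 mm wide, 16 mm high (its body is 12 mm wide and its top about 13 mm above the bench), about 20 g. Origin at the middle of its underside, x along its length, z up; grip the body across y near the middle.
- stir_bar: Loose white stirring bar lying flat, 41 mm long, 9 mm thick, about 15 g. Origin at the middle of its underside, y along its length, z up; grip it across x.
- vial_rack: White fixed rack, 175 x 46 x 22 mm (199 mm over the end lugs): four open 40 x 40 mm cells in a row along its x. Origin: centre of underside. Walls and floor 3 mm. Cell centres x = -64.5, -21.5, +21.5, +64.5 mm, y = 0. Vials like the loose ones already stand, fixed, at -21.5 and +64.5 (tops 61 mm up); -64.5 and +21.5 are empty. Beside them, let the fingers close along the rack's y.
- syringe_tray: Shallow open steel tray fixed to the bench, 165 x 110 mm (x, y), 15 mm high at its rolled rim, walls and floor 3 mm. Origin at the centre of its underside, x along its long side, z up. A syringe like the loose one lies in it, fixed, along x at about y = -38 mm, 18 mm wide; the rest of the floor is free.
- marker_tray: Tray of the same shape and size as syringe_tray (165 x 110 x 15 mm, fixed, origin at the centre of its underside, x along its long side). A marker like the loose one lies in it, fixed, along x at about y = -40 mm, 14 mm wide; the rest of the floor is free.
- bar_dish: Round open glass dish fixed to the bench, 120 mm diameter, 16 mm high, wall and floor 3 mm thick. Origin at the centre of its underside, z up. A stir bar like the loose one lies in it, fixed, along y at about x = +41 mm; the rest of the floor is free.
- flask: Bystander: loose stoppered conical flask, 68 mm diameter, 137 mm tall, on the plate of the magnetic stirrer 100 mm above the bench (top at 237 mm). Origin: centre of its underside. The stirrer is fixed, a grey box about 245 x 158 mm (x, y), 100 mm high under the flask, lower at its front; its knobs reach about x = 0.55, its sides about y = -0.01 and +0.15.
Mind the look-alikes: they are no part of the job. What is shaped like the marker but yellow is not meant.

How it is judged:
By the outcome, as a careful person would: the job done as asked, in the order asked, and still so for the second after the job is handed in, with the robot touching nothing.
It also fails if it takes over 134 s, if anything falls off the work surface, if the arm or the gripper's body presses on something with over 40 N, if the wrist force passes 120 N, or if a joint passes its speed limit or range.

## Working session

There is one attempt and no reset: what is moved stays moved. The work goes in short steps, Python scripts to look and compute and a tool call to move; the robot and the scene stay as the last step left them, time stands still between calls to the robot, and variables do not carry over. Pictures are saved under pics/ and viewed, at most 16 in all, crops included, and the job is handed in when it is done.

Besides the shell and the picture viewer there is one more tool, called by a JSON object that holds its "method" and its "body", one argument or row to a line. apply_moves: Moves the arm, as the interface text tells. Its arguments: {"type":"object","properties":{"deltas":{"type":"array"},"grip_force":{"type":"number"}},"required":["deltas"]}

```bash
ls; mkdir -p pics; cat > h.py <<'E'
import numpy as np, cv2, pickle
from rig import r
def grab(n,tag):
    f=r.grab_frame(n); cv2.imwrite(f'pics/{tag}.png',f['img']); pickle.dump(f,open(f'{tag}.pkl','wb')); return f
def load(tag): return pickle.load(open(f'{tag}.pkl','rb'))
def ray(f,u,v):
    d=np.array([(u-f['cx'])/f['fx'],-(v-f['cy'])/f['fy'],-1.]); return np.array(f['eye']),np.array(f['rotation'])@d
def onz(f,u,v,z):
    e,d=ray(f,u,v); return e+d*(z-e[2])/d[2]
def cloud(f):
    v,u=np.mgrid[:480,:640]; Z=f['z_map']
    P=np.stack([(u-f['cx'])/f['fx']*Z,-(v-f['cy'])/f['fy']*Z,-Z],-1)
    return P@np.array(f['rotation']).T+np.array(f['eye'])
E
python3 - <<'E'
from h import *
for n in('top','side'):
    f=grab(n,n+'0'); print(n,{k:np.round(f[k],3).tolist() for k in f if k not in('img','z_map')})
print(r.sense())
E
```

```text
pics
top {'fx': 586.38, 'fy': 586.38, 'cx': 311.555, 'cy': 247.97, 'eye': [-308.44, -37.048, 1871.98], 'rotation': [0.458, 0.007, -1.648]}
side {'fx': 609.655, 'fy': 609.655, 'cx': 312.907, 'cy': 226.446, 'eye': [747.825, -956.369, 1435.278], 'rotation': [0.583, 0.005, 0.198]}
{'clock': 0.1, 'qpos': array([-1.16844663e+00,  3.53616821e-01,  1.63403847e+00,  7.40074674e-06,
        1.15521542e+00, -2.40002912e-03]), 'qvel': array([ 8.56721468e-05, -9.92436612e-04, -1.25544867e-03,  8.62833999e-04,
       -4.89791992e-04, -7.31864440e-04]), 'joint_efforts': array([ 5.11830945e-05, -6.06354260e+01, -3.42820609e+01, -6.19965272e-05,
        3.95769806e-03,  1.71557701e-05]), 'eef_pos': array([ 246.04035015, -574.31538598,  404.02204023]), 'tcp_rot': array([-3.14031461e+00, -9.83434075e-06,  4.04746725e-01]), 'contact_force': array([0.20421591, 0.21120861, 0.17447246]), 'wrist_torque': array([-0.01012379, -0.02945771,  0.04526821]), 'grasp_force': 0.0, 'opening': 0.9935043292062089}
```

```bash
python3 - <<'E'
s=open('h.py').read()
s=s.replace("np.array(f['rotation'])","rot(f)").replace("def ray(","from scipy.spatial.transform import Rotation\ndef rot(f): return Rotation.from_euler('xyz',f['rotation']).as_matrix()\ndef ray(",1)
open('h.py','w').write(s)
E
python3 - <<'E'
from h import *
for n in('top','side'):
    f=load(n+'0');P=cloud(f);print(n,np.round(P[::80,::80],0).reshape(-1,3)[:48].tolist())
E
```

```text
top [[1623.0, 1019.0, 286.0], [932.0, 451.0, 839.0], [915.0, 252.0, 839.0], [903.0, 54.0, 835.0], [882.0, -144.0, 839.0], [866.0, -342.0, 838.0], [863.0, -545.0, 825.0], [874.0, -761.0, 800.0], [1314.0, 1018.0, 187.0], [1881.0, 999.0, -437.0], [1051.0, 358.0, 416.0], [1027.0, 100.0, 418.0], [972.0, -154.0, 455.0], [988.0, -415.0, 413.0], [867.0, -622.0, 527.0], [937.0, -921.0, 423.0], [1022.0, 1021.0, 86.0], [1504.0, 1023.0, -605.0], [1037.0, 456.0, -2.0], [1011.0, 149.0, -0.0], [989.0, -158.0, -5.0], [899.0, -443.0, 90.0], [925.0, -763.0, 15.0], [779.0, -962.0, 202.0], [732.0, 1015.0, 5.0], [1092.0, 1017.0, -699.0], [687.0, 443.0, 2.0], [663.0, 156.0, 4.0], [199.0, -86.0, 872.0], [581.0, -399.0, 76.0], [594.0, -699.0, 2.0], [570.0, -981.0, 5.0], [466.0, 1024.0, -99.0], [709.0, 1014.0, -794.0], [383.0, 431.0, 4.0], [363.0, 164.0, -1.0], [123.0, -81.0, 630.0], [22.0, -213.0, 886.0], [597.0, -933.0, -919.0], [555.0, -1315.0, -887.0], [201.0, 1021.0, -179.0], [348.0, 1013.0, -888.0], [319.0, 641.0, -890.0], [294.0, 271.0, -909.0], [1.0, -73.0, 370.0], [231.0, -473.0, -889.0], [203.0, -8
[... 475 characters left out ...]
7.0, 121.0, -6.0], [54.0, 737.0, -735.0], [527.0, 213.0, -3.0], [766.0, 256.0, 1.0], [929.0, -62.0, 417.0], [953.0, -411.0, 837.0], [-947.0, 203.0, -902.0], [288.0, -534.0, 632.0], [143.0, -155.0, -5.0], [365.0, -118.0, 6.0], [582.0, -70.0, -3.0], [800.0, -28.0, 0.0], [860.0, -552.0, 838.0], [950.0, -535.0, 838.0], [-755.0, -164.0, -896.0], [267.0, -605.0, 481.0], [-23.0, -118.0, -684.0], [429.0, -351.0, 6.0], [634.0, -338.0, 65.0], [806.0, -467.0, 414.0], [865.0, -654.0, 839.0], [948.0, -638.0, 839.0], [-600.0, -474.0, -904.0], [-291.0, -415.0, -895.0], [9.0, -352.0, -905.0], [482.0, -549.0, 2.0], [668.0, -510.0, -4.0], [823.0, -614.0, 417.0], [869.0, -740.0, 838.0], [946.0, -725.0, 839.0]]
```

View pics/top0.png

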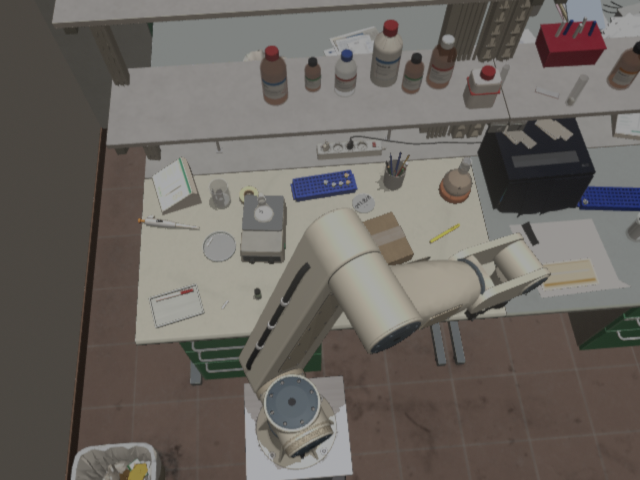

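View pics/side0.png

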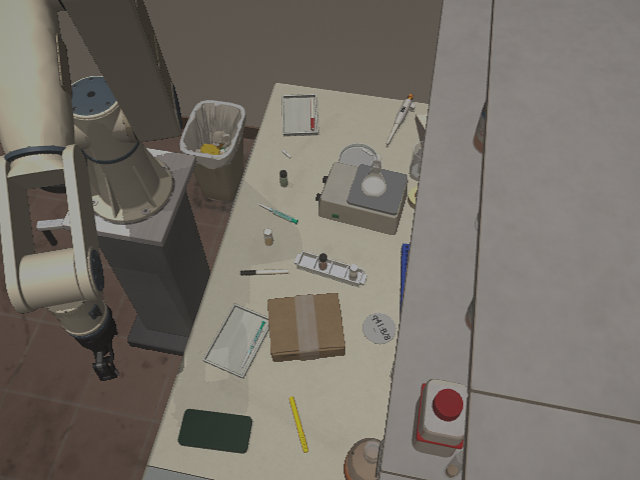

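Top view: the arm blocks the middle; marker tray (177,306), stir bar ~(225,304), dish (219,247), black vial (257,293). 

Side view shows everything: marker tray (299,115), stir bar (286,154), black-cap vial (283,178), loose syringe (280,213), white-cap vial (267,237), marker candidates: black/white one (265,272) and yellow one (298,424), with a pipette at (400,120). The one at (265,272) fits, since yellow is excluded. The rack is at (330,268), the syringe tray at (238,340) and the dish at (358,158).

```bash
python3 - <<'E'
from h import *
f=load('side0')
c=f['img'][135:290,230:380]; cv2.imwrite('pics/c1.png',cv2.resize(c,None,fx=3.8,fy=3.8,interpolation=cv2.INTER_CUBIC))
a=f['img'][90:180,260:390]; b=f['img'][295:385,195:325]
cv2.imwrite('pics/c2.png',np.vstack([cv2.resize(x,None,fx=3.2,fy=3.2,interpolation=cv2.INTER_CUBIC) for x in(a,b)]))
E
```

```text
(no output)
```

View pics/c1.png

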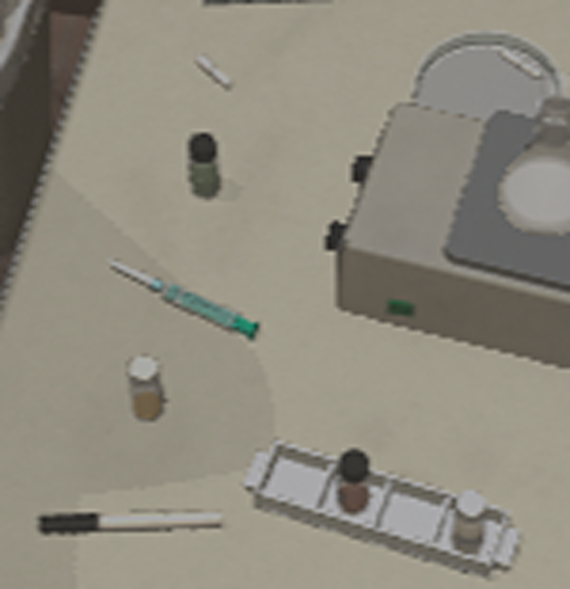

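View pics/c2.png

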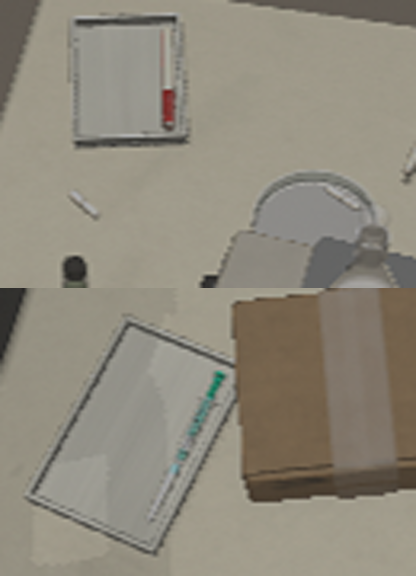

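Crops confirm that the marker is the black/white one (265,272). The rack has empty cells at crop (297,480) and (415,515), and the trays and dish contents are as described. Now measuring.

```bash
cat > meas.py <<'E'
from h import *
f=load('side0');I=f['img'].astype(int)
def mask(x0,y0,x1,y1,thr=28):
    R=I[y0:y1,x0:x1]; bg=np.median(R.reshape(-1,3),0)
    d=np.abs(R-bg).max(2)>thr
    n,l,s,c=cv2.connectedComponentsWithStats(d.astype(np.uint8))
    k=1+np.argmax(s[1:,4]); ys,xs=np.nonzero(l==k); return xs+x0,ys+y0
def lying(name,roi,z,thr=28):
    xs,ys=mask(*roi,thr); P=np.array([onz(f,a,b,z) for a,b in zip(xs,ys)])[:,:2]
    (c,s,a)=cv2.minAreaRect(P.astype(np.float32)); pc=np.linalg.svd(P-P.mean(0),full_matrices=False)[2][0]
    print(name,len(xs),'c',np.round(c,1),'size',np.round(s,1),'ang',np.round(np.degrees(np.arctan2(pc[1],pc[0]))%180,1))
lying('marker',(235,262,295,282),6)
lying('syringe',(254,198,303,228),7,18)
lying('stir',(276,144,297,164),5,18)
for n,roi,z in(('vial_a',(255,222,282,252),29),('vial_b',(272,163,296,192),29)):
    xs,ys=mask(*roi); print(n,xs.min(),xs.max(),ys.min(),ys.max(),len(xs))
for n,uv,z in (('a top',(267.9,231.8),58),('b top',(283.2,173.7),58),('rk black',(323.2,257.1),61),('rk white',(354,267.9),61)):
    print(n,np.round(onz(f,*uv,z),1))
def q(pts,off,s,z): return [np.round(onz(f,off[0]+(a+.5)/s-.5,off[1]+(b+.5)/s-.5,z)[:2],0).tolist() for a,b in pts]
print('mtray',q([(72,18),(178,16),(188,146),(74,146)],(260,90),3.2,15))
print('stray',q([(128,30),(240,78),(156,265),(25,210)],(195,295),3.2,15))
print('rack top outer',q([(276,442),(505,525),(492,572),(248,490)],(230,135),3.8,22))
print('cells floor',q([(297,480),(415,515)],(230,135),3.8,3))
t=load('top0')
print('top: vialb',np.round(onz(t,257,291,58)),'dish',np.round(onz(t,219.5,247,16)),'stir',np.round(onz(t,225,304.5,5)),'mtray',np.round(onz(t,177,306,15)))
P=cloud(f);print('bench z',np.median(P[140:250,230:250,2]))
E
python3 meas.py
python3 - <<'E'
from h import *
t=load('top0'); c=t['img'][225:335,140:275]; cv2.imwrite('pics/c3.png',cv2.resize(c,None,fx=5,fy=5,interpolation=cv2.INTER_CUBIC))
E
```

```text
marker 166 c [ 455.4 -204.7] size [128.9  15.3] ang 11.8
syringe 188 c [448.1 -11.1] size [ 18.  128.5] ang 161.6
stir 27 c [422.  209.5] size [ 9.5 40.6] ang 142.6
vial_a 264 273 229 245 115
vial_b 279 287 170 187 133
a top [ 446.4 -108.6   58. ]
b top [442.5  93.   58. ]
rk black [ 607.5 -158.9   61. ]
rk white [ 691.6 -175.3   61. ]
mtray [[357.0, 441.0], [462.0, 464.0], [506.0, 294.0], [398.0, 273.0]]
stray [[405.0, -314.0], [504.0, -338.0], [478.0, -498.0], [369.0, -476.0]]
rack top outer [[544.0, -128.0], [715.0, -163.0], [711.0, -201.0], [533.0, -171.0]]
cells floor [[563.0, -145.0], [650.0, -157.0]]
top: vialb [439.  99.  58.] dish [635. 228.  16.] stir [420. 213.   5.] mtray [424. 373.  15.]
bench z -4.790943432043832
```

View pics/c3.png

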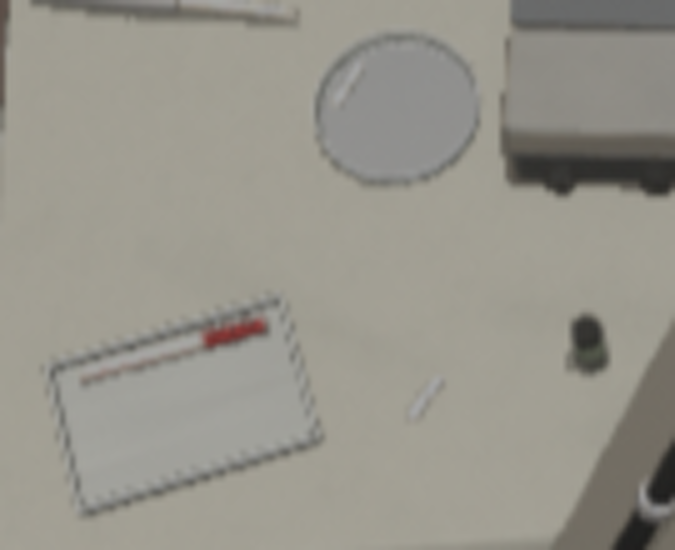

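```bash
cat > go.py <<'E'
import sys
from h import *
# go.py x y z closing-yaw(deg): yaw first (in place), then shift in tool axes (cm)
x,y,z,yd=map(float,sys.argv[1:5]); s=r.sense(); p=np.array(s['eef_pos']); R0=Rotation.from_euler('xyz',s['tcp_rot'])
g=p+R0.apply([0,0,155]); y0=s['tcp_rot'][2]; d=(np.radians(yd)-y0+np.pi)%(2*np.pi)-np.pi
R=R0*Rotation.from_euler('z',-d)
t=R.inv().apply(np.array([x,y,z])-g)/10
print('t',round(s['clock'],2),'grasp',g.round(1),'yaw',round(np.degrees(y0),1),'-> turn',round(-d,3),'shift cm',t.round(2),'open',round(s['opening'],3),'F',np.round(s['contact_force'],1),'gf',round(s['grasp_force'],1))
E
python3 go.py 446.4 -108.6 120 -10.8
python3 - <<'E'
from h import *
P=cloud(load('side0'));print(P[325,305],P[185,374],P[303,280])
E
```

```text
t 0.1 grasp [ 246.  -574.1  249. ] yaw 23.2 -> turn 0.593 shift cm [ 10.97 -49.47  12.95] open 0.994 F [0.2 0.2 0.2] gf 0.0
[ 599.531142   -353.89998182   55.82132619] [706.37584289  40.53547697 139.25815405] [ 526.99887425 -310.75001702   62.21398734]
```

{"method": "apply_moves", "body": {
  "deltas": [
    {"claw": -1, "delta_pos": [0, 0, 2], "yaw": 0.148},
    {"claw": -1, "delta_pos": [0, 0, 2], "yaw": 0.148},
    {"claw": -1, "delta_pos": [0, 0, 2], "yaw": 0.148},
    {"claw": -1, "delta_pos": [0, 0, 2], "yaw": 0.148},
    {"claw": -1, "delta_pos": [1, -5.5, 1], "yaw": 0},
    {"claw": -1, "delta_pos": [1, -5.5, 1], "yaw": 0},
    {"claw": -1, "delta_pos": [1, -5.5, 1], "yaw": 0},
    {"claw": -1, "delta_pos": [1, -5.5, 1], "yaw": 0}
  ],
  "grip_force": 30
}}

```text
clock: 1.1
eef_pos: [326.6, -364.1, 284.2]
tcp_rot: [-3.141, 0.0, -0.188]
contact_force: [1.6, 0.1, 0.2]
opening: 1.004
grasp_force: 0.0
```

```bash
python3 go.py 446.4 -108.6 120 -10.8
```

```text
t 1.1 grasp [ 326.6 -364.1  129.2] yaw -10.8 -> turn 0.001 shift cm [  6.98 -27.34   0.93] open 1.004 F [1.6 0.1 0.2] gf 0.0
```

{"method": "apply_moves", "body": {
  "deltas": [
    {"claw": -1, "delta_pos": [1.4, -5.4, 0.1], "yaw": 0},
    {"claw": -1, "delta_pos": [1.4, -5.4, 0.1], "yaw": 0},
    {"claw": -1, "delta_pos": [1.4, -5.4, 0.1], "yaw": 0},
    {"claw": -1, "delta_pos": [1.4, -5.4, 0.1], "yaw": 0},
    {"claw": -1, "delta_pos": [1.2, -5.0, 0.1], "yaw": 0},
    {"claw": -1, "delta_pos": [0, 0, 0], "yaw": 0},
    {"claw": -1, "delta_pos": [0, 0, 0], "yaw": 0}
  ]
}}

```text
clock: 1.98
eef_pos: [442.5, -117.1, 279.5]
tcp_rot: [3.141, 0.001, -0.186]
contact_force: [0.2, 0.0, 0.5]
opening: 1.0
grasp_force: 0.0
```

```bash
python3 go.py 446.4 -108.6 42 -10.8
```

```text
t 1.98 grasp [ 442.4 -117.1  124.5] yaw -10.7 -> turn 0.002 shift cm [ 0.24 -0.91  8.25] open 1.0 F [0.2 0.  0.5] gf 0.0
```

{"method": "apply_moves", "body": {
  "deltas": [
    {"claw": -1, "delta_pos": [0.2, -0.9, 2], "yaw": 0},
    {"claw": -1, "delta_pos": [0, 0, 3], "yaw": 0},
    {"claw": -1, "delta_pos": [0, 0, 3], "yaw": 0},
    {"claw": -1, "delta_pos": [0, 0, 0.2], "yaw": 0},
    {"claw": -1, "delta_pos": [0, 0, 0], "yaw": 0}
  ]
}}

```text
clock: 2.6
eef_pos: [446.3, -109.5, 198.2]
tcp_rot: [3.142, 0.0, -0.189]
contact_force: [0.1, -0.1, 0.1]
opening: 0.999
grasp_force: 0.0
```

```bash
python3 go.py 446.4 -108.6 42 -10.8; python3 - <<'E'
from h import *
f=grab('side','s1'); cv2.imwrite('pics/s1c.png',cv2.resize(f['img'][150:300,200:400],None,fx=4,fy=4,interpolation=cv2.INTER_CUBIC))
E
```

```text
t 2.6 grasp [ 446.3 -109.5   43.2] yaw -10.8 -> turn -0.0 shift cm [-0.   -0.09  0.12] open 0.999 F [ 0.1 -0.1  0.1] gf 0.0
```

View pics/s1c.png

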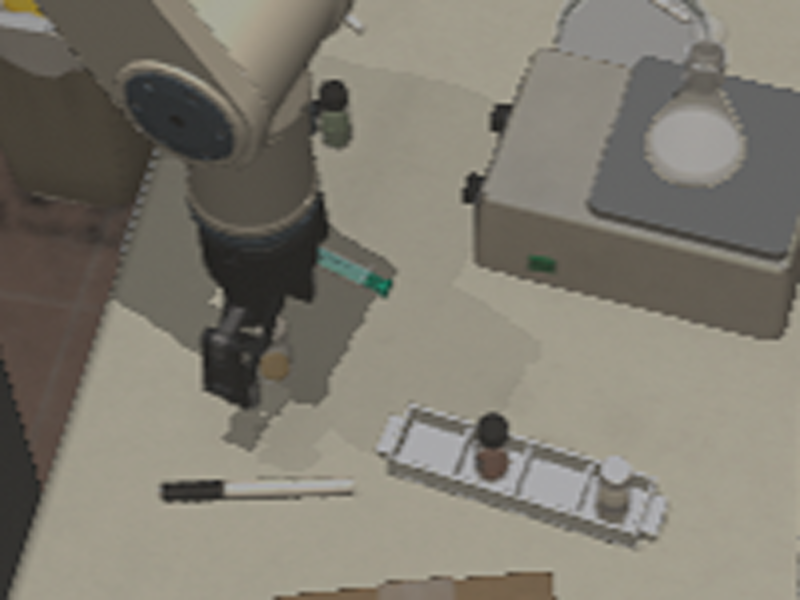

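The gripper straddles the white-cap vial (foot visible at crop 273,362), so I close now.

{"method": "apply_moves", "body": {
  "deltas": [
    {"claw": 1, "delta_pos": [0, 0, 0], "yaw": 0},
    {"claw": 1, "delta_pos": [0, 0, 0], "yaw": 0},
    {"claw": 1, "delta_pos": [0, 0, 0], "yaw": 0},
    {"claw": 1, "delta_pos": [0, 0, 0], "yaw": 0},
    {"claw": 1, "delta_pos": [0, 0, 0], "yaw": 0},
    {"claw": 1, "delta_pos": [0, 0, 0], "yaw": 0},
    {"claw": 1, "delta_pos": [0, 0, 0], "yaw": 0}
  ]
}}

```text
clock: 3.52
eef_pos: [446.5, -108.6, 198.0]
tcp_rot: [3.142, -0.0, -0.187]
contact_force: [0.1, -0.5, 5.9]
opening: 0.265
grasp_force: 29.1
```

```bash
python3 go.py 649.7 -167.1 125 -10.8
```

```text
t 3.52 grasp [ 446.6 -108.6   43. ] yaw -10.7 -> turn 0.002 shift cm [21.05  1.94 -8.19] open 0.265 F [ 0.1 -0.5  5.9] gf 29.1
```

{"method": "apply_moves", "body": {
  "deltas": [
    {"claw": 1, "delta_pos": [0, 0, -2], "yaw": 0},
    {"claw": 1, "delta_pos": [0, 0, -3.2], "yaw": 0},
    {"claw": 1, "delta_pos": [2, 0.2, -3], "yaw": 0},
    {"claw": 1, "delta_pos": [4.5, 0.4, 0], "yaw": 0},
    {"claw": 1, "delta_pos": [5, 0.5, 0], "yaw": 0},
    {"claw": 1, "delta_pos": [5, 0.5, 0], "yaw": 0},
    {"claw": 1, "delta_pos": [3.5, 0.3, 0], "yaw": 0},
    {"claw": 1, "delta_pos": [1, 0, 0], "yaw": 0}
  ]
}}

```text
clock: 4.53
eef_pos: [650.5, -166.7, 279.3]
tcp_rot: [3.142, -0.0, -0.187]
contact_force: [-0.7, 0.3, -0.6]
opening: 0.267
grasp_force: 29.5
```

{"method": "apply_moves", "body": {
  "deltas": [
    {"claw": 1, "delta_pos": [0, 0, 0], "yaw": 0},
    {"claw": 1, "delta_pos": [0, 0, 0], "yaw": 0}
  ]
}}

```text
clock: 4.78
eef_pos: [647.9, -166.0, 279.4]
tcp_rot: [-3.141, 0.002, -0.187]
contact_force: [-0.0, -0.5, -0.2]
opening: 0.267
grasp_force: 29.5
```

```bash
python3 go.py 649.7 -167.1 47 -10.8;  python3 - <<'E'
from h import *
f=grab('side','s2'); cv2.imwrite('pics/s2c.png',cv2.resize(f['img'][150:300,240:440],None,fx=4,fy=4,interpolation=cv2.INTER_CUBIC))
E
```

```text
t 4.78 grasp [ 647.7 -165.9  124.4] yaw -10.7 -> turn 0.001 shift cm [0.24 0.08 7.74] open 0.267 F [-0.  -0.5 -0.2] gf 29.5
```

View pics/s2c.png

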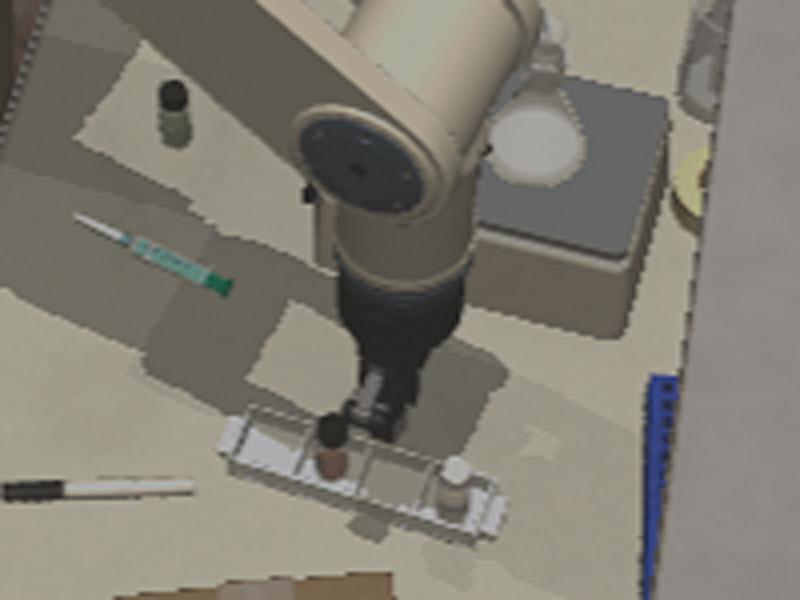

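Gripper hangs over the empty cell (crop 390,480); the flask is untouched. Lowering.

{"method": "apply_moves", "body": {
  "deltas": [
    {"claw": 1, "delta_pos": [0.2, 0.1, 1.5], "yaw": 0},
    {"claw": 1, "delta_pos": [0, 0, 2.5], "yaw": 0},
    {"claw": 1, "delta_pos": [0, 0, 2], "yaw": 0},
    {"claw": 1, "delta_pos": [0, 0, 1], "yaw": 0},
    {"claw": 1, "delta_pos": [0, 0, 0.5], "yaw": 0},
    {"claw": 1, "delta_pos": [0, 0, 0.2], "yaw": 0},
    {"claw": 1, "delta_pos": [0, 0, 0], "yaw": 0}
  ]
}}

```text
clock: 5.7
eef_pos: [651.2, -167.8, 203.2]
tcp_rot: [3.142, -0.001, -0.187]
contact_force: [-1.0, 0.1, -0.5]
opening: 0.269
grasp_force: 29.5
```

```bash
python3 go.py 649.7 -167.1 46 -10.8
```

```text
t 5.7 grasp [ 651.3 -167.8   48.2] yaw -10.7 -> turn 0.001 shift cm [-0.17 -0.04  0.22] open 0.269 F [-1.   0.1 -0.5] gf 29.5
```

{"method": "apply_moves", "body": {
  "deltas": [
    {"claw": 1, "delta_pos": [-0.1, 0, 0.1], "yaw": 0},
    {"claw": 1, "delta_pos": [0, 0, 0.1], "yaw": 0},
    {"claw": 1, "delta_pos": [0, 0, 0.1], "yaw": 0},
    {"claw": 1, "delta_pos": [0, 0, 0], "yaw": 0}
  ]
}}

```text
clock: 6.2
eef_pos: [650.1, -167.6, 201.0]
tcp_rot: [3.142, -0.001, -0.187]
contact_force: [-3.8, 1.8, 10.2]
opening: 0.265
grasp_force: 30.6
```

Foot contact at the expected height. Release and retreat.

{"method": "apply_moves", "body": {
  "deltas": [
    {"claw": 0.3, "delta_pos": [0, 0, 0], "yaw": 0},
    {"claw": 0.2, "delta_pos": [0, 0, 0], "yaw": 0},
    {"claw": 0, "delta_pos": [0, 0, 0], "yaw": 0},
    {"claw": -0.5, "delta_pos": [0, 0, 0], "yaw": 0},
    {"claw": -0.5, "delta_pos": [0, 0, -2], "yaw": 0},
    {"claw": -0.5, "delta_pos": [0, 0, -4], "yaw": 0},
    {"claw": -1, "delta_pos": [0, 0, -2], "yaw": 0}
  ]
}}

```text
clock: 7.08
eef_pos: [650.7, -167.7, 283.1]
tcp_rot: [3.141, -0.004, -0.187]
contact_force: [-0.5, 0.5, -0.1]
opening: 0.935
grasp_force: 0.0
```

```bash
python3 go.py 442 94.5 125 -10.8
```

```text
t 7.08 grasp [ 651.3 -167.9  128.1] yaw -10.7 -> turn 0.001 shift cm [-25.48 -21.85   0.2 ] open 0.935 F [-0.5  0.5 -0.1] gf 0.0
```

{"method": "apply_moves", "body": {
  "deltas": [
    {"claw": -1, "delta_pos": [-3, -1, 0], "yaw": 0},
    {"claw": -1, "delta_pos": [-4.5, -3.5, 0], "yaw": 0},
    {"claw": -1, "delta_pos": [-4.5, -4, 0], "yaw": 0},
    {"claw": -1, "delta_pos": [-4.5, -4, 0], "yaw": 0},
    {"claw": -1, "delta_pos": [-4.5, -4.4, 0], "yaw": 0},
    {"claw": -1, "delta_pos": [-3.5, -4, 0], "yaw": 0},
    {"claw": -1, "delta_pos": [-1, -0.9, 0], "yaw": 0},
    {"claw": -1, "delta_pos": [0, 0, 0], "yaw": 0}
  ]
}}

```text
clock: 8.07
eef_pos: [440.2, 94.2, 280.2]
tcp_rot: [-3.141, -0.001, -0.185]
contact_force: [-0.0, -0.1, -0.1]
opening: 1.0
grasp_force: 0.0
```

```bash
python3 go.py 442 94.5 42 -10.8;  python3 - <<'E'
from h import *
f=grab('side','s3'); cv2.imwrite('pics/s3c.png',cv2.resize(f['img'][130:280,220:380],None,fx=4,fy=4,interpolation=cv2.INTER_CUBIC))
E
```

```text
t 8.07 grasp [440.4  94.2 125.2] yaw -10.6 -> turn 0.003 shift cm [ 0.15 -0.06  8.32] open 1.0 F [-0.  -0.1 -0.1] gf 0.0
```

View pics/s3c.png

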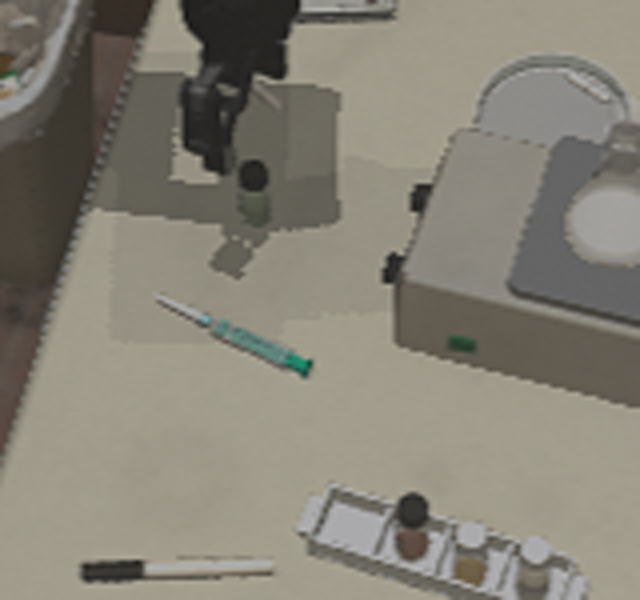

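Vial_a stands upright in cell +21.5 (crop 470,550), and vial_b at (253,190) is under the gripper. Descend and grip.

{"method": "apply_moves", "body": {
  "deltas": [
    {"claw": -1, "delta_pos": [0.1, 0, 2], "yaw": 0},
    {"claw": -1, "delta_pos": [0, 0, 3.2], "yaw": 0},
    {"claw": -1, "delta_pos": [0, 0, 3], "yaw": 0},
    {"claw": -1, "delta_pos": [0, 0, 0.1], "yaw": 0},
    {"claw": 1, "delta_pos": [0, 0, 0], "yaw": 0},
    {"claw": 1, "delta_pos": [0, 0, 0], "yaw": 0},
    {"claw": 1, "delta_pos": [0, 0, 0], "yaw": 0},
    {"claw": 1, "delta_pos": [0, 0, 0], "yaw": 0}
  ]
}}

```text
clock: 9.12
eef_pos: [441.6, 93.7, 197.5]
tcp_rot: [-3.141, -0.001, -0.187]
contact_force: [-1.1, -0.6, 7.8]
opening: 0.267
grasp_force: 29.0
```

{"method": "apply_moves", "body": {
  "deltas": [
    {"claw": 1, "delta_pos": [0, 0, 0], "yaw": 0},
    {"claw": 1, "delta_pos": [0, 0, 0], "yaw": 0},
    {"claw": 1, "delta_pos": [0, 0, 0], "yaw": 0}
  ]
}}

```text
clock: 9.5
eef_pos: [441.6, 93.7, 197.5]
tcp_rot: [-3.141, -0.001, -0.187]
contact_force: [-0.0, -0.8, 7.5]
opening: 0.267
grasp_force: 29.0
```

```bash
python3 go.py 565.3 -150.7 125 -10.8
```

```text
t 9.5 grasp [441.8  93.7  42.5] yaw -10.7 -> turn 0.002 shift cm [16.72 21.69 -8.24] open 0.267 F [-0.  -0.8  7.5] gf 29.0
```

{"method": "apply_moves", "body": {
  "deltas": [
    {"claw": 1, "delta_pos": [0, 0, -2], "yaw": 0},
    {"claw": 1, "delta_pos": [0, 0, -3.2], "yaw": 0},
    {"claw": 1, "delta_pos": [0, 2, -3], "yaw": 0},
    {"claw": 1, "delta_pos": [1, 4.5, 0], "yaw": 0},
    {"claw": 1, "delta_pos": [2.5, 4.5, 0], "yaw": 0},
    {"claw": 1, "delta_pos": [3.5, 4.5, 0], "yaw": 0},
    {"claw": 1, "delta_pos": [3.7, 4, 0], "yaw": 0},
    {"claw": 1, "delta_pos": [3.5, 2, 0], "yaw": 0}
  ]
}}

```text
clock: 10.5
eef_pos: [541.3, -146.3, 279.1]
tcp_rot: [3.141, -0.001, -0.189]
contact_force: [1.0, 1.2, 0.5]
opening: 0.269
grasp_force: 29.5
```

{"method": "apply_moves", "body": {
  "deltas": [
    {"claw": 1, "delta_pos": [2.3, 0.2, 0], "yaw": 0},
    {"claw": 1, "delta_pos": [0, 0, 0], "yaw": 0},
    {"claw": 1, "delta_pos": [0, 0, 0], "yaw": 0}
  ]
}}

```text
clock: 10.88
eef_pos: [562.0, -149.8, 278.5]
tcp_rot: [-3.141, 0.001, -0.187]
contact_force: [0.0, -0.1, -0.8]
opening: 0.27
grasp_force: 29.5
```

```bash
python3 go.py 565.3 -150.7 47 -10.8
```

```text
t 10.88 grasp [ 561.8 -149.8  123.5] yaw -10.7 -> turn 0.002 shift cm [0.37 0.03 7.65] open 0.27 F [ 0.  -0.1 -0.8] gf 29.5
```

{"method": "apply_moves", "body": {
  "deltas": [
    {"claw": 1, "delta_pos": [0.3, 0, 1.5], "yaw": 0},
    {"claw": 1, "delta_pos": [0, 0, 2.5], "yaw": 0},
    {"claw": 1, "delta_pos": [0, 0, 2], "yaw": 0},
    {"claw": 1, "delta_pos": [0, 0, 1], "yaw": 0},
    {"claw": 1, "delta_pos": [0, 0, 0.5], "yaw": 0},
    {"claw": 1, "delta_pos": [0, 0, 0.1], "yaw": 0},
    {"claw": 1, "delta_pos": [0, 0, 0.1], "yaw": 0},
    {"claw": 1, "delta_pos": [0, 0, 0], "yaw": 0}
  ]
}}

```text
clock: 11.88
eef_pos: [566.1, -151.0, 202.1]
tcp_rot: [3.142, -0.001, -0.187]
contact_force: [0.4, -0.3, -0.1]
opening: 0.266
grasp_force: 29.5
```

```bash
python3 go.py 565.3 -150.7 45.5 -10.8
```

```text
t 11.88 grasp [ 566.2 -151.    47.1] yaw -10.7 -> turn 0.001 shift cm [-0.09 -0.01  0.16] open 0.266 F [ 0.4 -0.3 -0.1] gf 29.5
```

{"method": "apply_moves", "body": {
  "deltas": [
    {"claw": 1, "delta_pos": [0, 0, 0.1], "yaw": 0},
    {"claw": 1, "delta_pos": [0, 0, 0.07], "yaw": 0},
    {"claw": 1, "delta_pos": [0, 0, 0], "yaw": 0}
  ]
}}

```text
clock: 12.25
eef_pos: [566.0, -150.9, 200.5]
tcp_rot: [3.142, -0.0, -0.187]
contact_force: [-0.5, 0.3, 5.3]
opening: 0.269
grasp_force: 30.2
```

Seated. Release, rise, then on to the syringe.

{"method": "apply_moves", "body": {
  "deltas": [
    {"claw": 0.3, "delta_pos": [0, 0, 0], "yaw": 0},
    {"claw": 0.2, "delta_pos": [0, 0, 0], "yaw": 0},
    {"claw": 0, "delta_pos": [0, 0, 0], "yaw": 0},
    {"claw": -0.5, "delta_pos": [0, 0, 0], "yaw": 0},
    {"claw": -0.5, "delta_pos": [0, 0, -2], "yaw": 0},
    {"claw": -0.5, "delta_pos": [0, 0, -4], "yaw": 0},
    {"claw": -0.5, "delta_pos": [0, 0, -2], "yaw": 0.134}
  ]
}}

```text
clock: 13.12
eef_pos: [566.5, -151.1, 283.3]
tcp_rot: [-3.141, -0.003, -0.324]
contact_force: [-0.1, 0.5, -0.5]
opening: 0.75
grasp_force: 0.0
```

```bash
python3 go.py 448.1 -11.1 100 -18.4;  python3 - <<'E'
from h import *
f=grab('side','s4')
import meas
E
```

```text
t 13.12 grasp [ 567.  -151.2  128.3] yaw -18.5 -> turn -0.003 shift cm [-15.72  -9.54   2.78] open 0.75 F [-0.1  0.5 -0.5] gf 0.0
marker 166 c [ 455.4 -204.7] size [128.9  15.3] ang 11.8
syringe 188 c [448.1 -11.1] size [ 18.  128.5] ang 161.6
stir 27 c [422.  209.5] size [ 9.5 40.6] ang 142.6
vial_a 264 273 229 245 115
vial_b 279 287 170 187 133
a top [ 446.4 -108.6   58. ]
b top [442.5  93.   58. ]
rk black [ 607.5 -158.9   61. ]
rk white [ 691.6 -175.3   61. ]
mtray [[357.0, 441.0], [462.0, 464.0], [506.0, 294.0], [398.0, 273.0]]
stray [[405.0, -314.0], [504.0, -338.0], [478.0, -498.0], [369.0, -476.0]]
rack top outer [[544.0, -128.0], [715.0, -163.0], [711.0, -201.0], [533.0, -171.0]]
cells floor [[563.0, -145.0], [650.0, -157.0]]
top: vialb [439.  99.  58.] dish [635. 228.  16.] stir [420. 213.   5.] mtray [424. 373.  15.]
bench z -4.790943432043832
```

{"method": "apply_moves", "body": {
  "deltas": [
    {"claw": -0.5, "delta_pos": [-3, -2, 0], "yaw": 0},
    {"claw": -0.5, "delta_pos": [-4.5, -2.8, 0], "yaw": 0},
    {"claw": -0.5, "delta_pos": [-4.5, -2.8, 1], "yaw": 0},
    {"claw": -0.5, "delta_pos": [-2, -1.5, 2], "yaw": 0},
    {"claw": -0.5, "delta_pos": [-1, -0.4, 2], "yaw": 0},
    {"claw": -0.5, "delta_pos": [0, 0, 2], "yaw": 0},
    {"claw": -0.5, "delta_pos": [0, 0, 0], "yaw": 0},
    {"claw": -0.5, "delta_pos": [0, 0, 0], "yaw": 0}
  ]
}}

```text
clock: 14.18
eef_pos: [454.0, -13.5, 210.8]
tcp_rot: [-3.141, -0.001, -0.321]
contact_force: [-0.1, -0.2, -0.4]
opening: 0.754
grasp_force: 0.0
```

```bash
python3 go.py 454 -13 20 -18.4;  python3 - <<'E'
from h import *
f=grab('side','s5'); cv2.imwrite('pics/s5c.png',cv2.resize(f['img'][150:300,220:380],None,fx=4,fy=4,interpolation=cv2.INTER_CUBIC))
E
```

```text
t 14.18 grasp [454.1 -13.5  55.8] yaw -18.4 -> turn 0.0 shift cm [-0.03 -0.04  3.58] open 0.754 F [-0.1 -0.2 -0.4] gf 0.0
```

View pics/s5c.png

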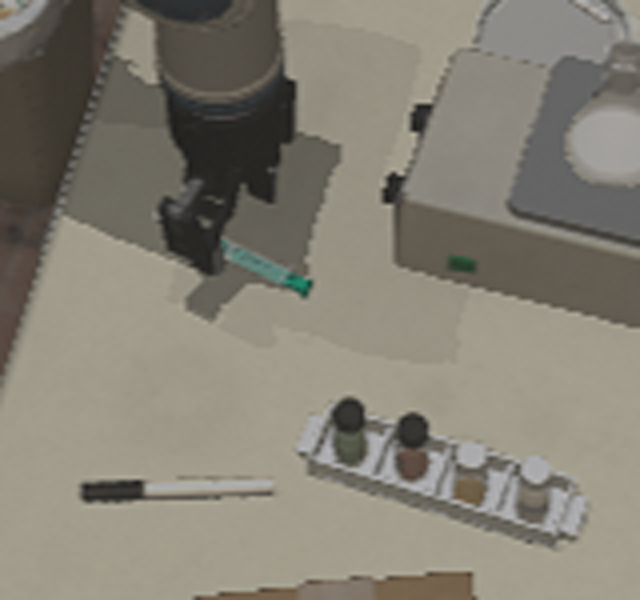

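Both vials stand upright in the rack (crop 349,430 and 470,470); the gripper is over the syringe (230,250), which it closes across.

{"method": "apply_moves", "body": {
  "deltas": [
    {"claw": -0.5, "delta_pos": [0, 0, 2], "yaw": 0},
    {"claw": -0.5, "delta_pos": [0, 0, 1.4], "yaw": 0},
    {"claw": -0.5, "delta_pos": [0, 0, 0.1], "yaw": 0},
    {"claw": 1, "delta_pos": [0, 0, 0], "yaw": 0},
    {"claw": 1, "delta_pos": [0, 0, 0], "yaw": 0},
    {"claw": 1, "delta_pos": [0, 0, 0], "yaw": 0},
    {"claw": 1, "delta_pos": [0, 0, 0], "yaw": 0},
    {"claw": 1, "delta_pos": [0, 0, 0], "yaw": 0}
  ]
}}

```text
clock: 15.22
eef_pos: [453.7, -13.4, 175.4]
tcp_rot: [-3.141, -0.001, -0.321]
contact_force: [-0.3, -0.5, 6.2]
opening: 0.156
grasp_force: 30.3
```

```bash
python3 go.py 427 -404 90 79
```

```text
t 15.22 grasp [453.8 -13.4  20.4] yaw -18.4 -> turn -1.7 shift cm [-38.85   4.82  -6.96] open 0.156 F [-0.3 -0.5  6.2] gf 30.3
```

{"method": "apply_moves", "body": {
  "deltas": [
    {"claw": 1, "delta_pos": [0, 0, -2], "yaw": 0},
    {"claw": 1, "delta_pos": [0, 0, -3], "yaw": 0},
    {"claw": 1, "delta_pos": [0, 0, -2], "yaw": -0.17},
    {"claw": 1, "delta_pos": [0, 0, -1], "yaw": -0.17},
    {"claw": 1, "delta_pos": [0, 0, 0], "yaw": -0.17},
    {"claw": 1, "delta_pos": [0, 0, 0], "yaw": -0.17},
    {"claw": 1, "delta_pos": [0, 0, 0], "yaw": -0.17},
    {"claw": 1, "delta_pos": [0, 0, 0], "yaw": -0.17}
  ]
}}

```text
clock: 16.23
eef_pos: [453.4, -13.4, 255.1]
tcp_rot: [-3.142, -0.0, 0.704]
contact_force: [-0.6, -0.1, -0.2]
opening: 0.156
grasp_force: 29.7
```

{"method": "apply_moves", "body": {
  "deltas": [
    {"claw": 1, "delta_pos": [0, 0, 0], "yaw": -0.17},
    {"claw": 1, "delta_pos": [0, 0, 0], "yaw": -0.17},
    {"claw": 1, "delta_pos": [0, 0, 0], "yaw": -0.17},
    {"claw": 1, "delta_pos": [0, 0, 0], "yaw": -0.17},
    {"claw": 1, "delta_pos": [-2, 0.2, 0], "yaw": 0},
    {"claw": 1, "delta_pos": [-4, 0.5, 0], "yaw": 0},
    {"claw": 1, "delta_pos": [-5, 0.7, 0], "yaw": 0},
    {"claw": 1, "delta_pos": [-5, 0.7, 0], "yaw": 0}
  ]
}}

```text
clock: 17.23
eef_pos: [443.4, -175.8, 255.1]
tcp_rot: [3.141, 0.0, 1.379]
contact_force: [0.6, 0.0, -0.4]
opening: 0.159
grasp_force: 29.7
```

```bash
python3 go.py 427 -404 90 79
```

```text
t 17.23 grasp [ 443.5 -175.8  100.1] yaw 79.0 -> turn 0.001 shift cm [-22.71   2.74   1.01] open 0.159 F [ 0.6  0.  -0.4] gf 29.7
```

{"method": "apply_moves", "body": {
  "deltas": [
    {"claw": 1, "delta_pos": [-5, 0.6, 0], "yaw": 0},
    {"claw": 1, "delta_pos": [-5, 0.6, 0], "yaw": 0},
    {"claw": 1, "delta_pos": [-5, 0.6, 0], "yaw": 0},
    {"claw": 1, "delta_pos": [-4, 0.5, 0], "yaw": 0},
    {"claw": 1, "delta_pos": [-2, 0.3, 0], "yaw": 0},
    {"claw": 1, "delta_pos": [-0.6, 0, 0], "yaw": 0},
    {"claw": 1, "delta_pos": [0, 0, 0], "yaw": 0},
    {"claw": 1, "delta_pos": [0, 0, 0], "yaw": 0}
  ]
}}

```text
clock: 18.23
eef_pos: [428.0, -390.3, 254.9]
tcp_rot: [-3.141, -0.001, 1.38]
contact_force: [0.6, 0.6, -0.7]
opening: 0.154
grasp_force: 29.7
```

```bash
python3 go.py 428 -399 25 79;  python3 - <<'E'
from h import *
f=grab('side','s6'); cv2.imwrite('pics/s6c.png',cv2.resize(f['img'][250:400,160:360],None,fx=4,fy=4,interpolation=cv2.INTER_CUBIC))
E
```

```text
t 18.23 grasp [ 428.  -390.2   99.9] yaw 79.1 -> turn 0.001 shift cm [-0.87  0.18  7.49] open 0.154 F [ 0.6  0.6 -0.7] gf 29.7
```

View pics/s6c.png

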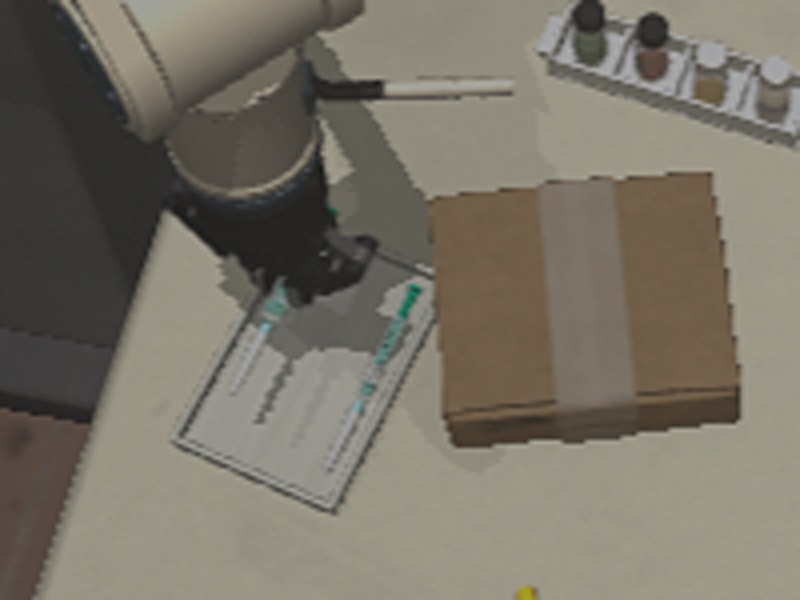

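The syringe hangs parallel to the fixed one (held plunger at 255,345; fixed at 375,380). Lowering.

{"method": "apply_moves", "body": {
  "deltas": [
    {"claw": 1, "delta_pos": [-0.8, 0.1, 1.5], "yaw": 0},
    {"claw": 1, "delta_pos": [0, 0, 2.5], "yaw": 0},
    {"claw": 1, "delta_pos": [0, 0, 2], "yaw": 0},
    {"claw": 1, "delta_pos": [0, 0, 1], "yaw": 0},
    {"claw": 1, "delta_pos": [0, 0, 0.4], "yaw": 0},
    {"claw": 1, "delta_pos": [0, 0, 0.1], "yaw": 0},
    {"claw": 1, "delta_pos": [0, 0, 0], "yaw": 0}
  ]
}}

```text
clock: 19.15
eef_pos: [427.6, -399.7, 180.5]
tcp_rot: [3.141, 0.001, 1.379]
contact_force: [0.3, -0.4, -0.1]
opening: 0.159
grasp_force: 29.7
```

```bash
python3 go.py 428 -399 23.4 79
```

```text
t 19.15 grasp [ 427.7 -399.8   25.5] yaw 79.0 -> turn -0.0 shift cm [0.09 0.01 0.21] open 0.159 F [ 0.3 -0.4 -0.1] gf 29.7
```

{"method": "apply_moves", "body": {
  "deltas": [
    {"claw": 1, "delta_pos": [0, 0, 0.1], "yaw": 0},
    {"claw": 1, "delta_pos": [0, 0, 0.1], "yaw": 0},
    {"claw": 1, "delta_pos": [0, 0, 0], "yaw": 0},
    {"claw": 0.5, "delta_pos": [0, 0, 0], "yaw": 0},
    {"claw": 0.3, "delta_pos": [0, 0, 0], "yaw": 0},
    {"claw": 0.1, "delta_pos": [0, 0, 0], "yaw": 0},
    {"claw": 0.1, "delta_pos": [0, 0, -1], "yaw": 0},
    {"claw": 0.1, "delta_pos": [0, 0, -3], "yaw": 0}
  ]
}}

```text
clock: 20.15
eef_pos: [426.9, -399.1, 217.6]
tcp_rot: [-3.139, -0.002, 1.379]
contact_force: [-0.2, -0.6, -0.3]
opening: 0.449
grasp_force: 0.0
```

{"method": "apply_moves", "body": {
  "deltas": [
    {"claw": 0, "delta_pos": [0, 0, -2], "yaw": 0.17},
    {"claw": -0.3, "delta_pos": [0, 0, -2], "yaw": 0.17},
    {"claw": -0.3, "delta_pos": [0, 0, 0], "yaw": 0.17},
    {"claw": -0.3, "delta_pos": [0, 0, 0], "yaw": 0.17},
    {"claw": -0.3, "delta_pos": [0, 0, 0], "yaw": 0.17},
    {"claw": -0.3, "delta_pos": [0, 0, 0], "yaw": 0.17},
    {"claw": -0.3, "delta_pos": [0, 0, 0], "yaw": 0.15}
  ]
}}

```text
clock: 21.02
eef_pos: [427.4, -399.5, 258.7]
tcp_rot: [3.141, -0.0, 0.204]
contact_force: [1.0, -1.3, 0.6]
opening: 0.645
grasp_force: 0.0
```

```bash
python3 go.py 455.4 -204.7 60 11.8
```

```text
t 21.02 grasp [ 427.5 -399.6  103.7] yaw 11.7 -> turn -0.002 shift cm [  6.72 -18.51   4.36] open 0.645 F [ 1.  -1.3  0.6] gf 0.0
```

{"method": "apply_moves", "body": {
  "deltas": [
    {"claw": -0.3, "delta_pos": [1, -3, 0], "yaw": 0},
    {"claw": -0.3, "delta_pos": [1.8, -5, 0], "yaw": 0},
    {"claw": -0.3, "delta_pos": [1.8, -5, 0.5], "yaw": 0},
    {"claw": -0.3, "delta_pos": [1.2, -3.5, 1.5], "yaw": 0},
    {"claw": -0.3, "delta_pos": [0.9, -2, 1.5], "yaw": 0},
    {"claw": -0.3, "delta_pos": [0, 0, 0.8], "yaw": 0},
    {"claw": -0.3, "delta_pos": [0, 0, 0], "yaw": 0},
    {"claw": -0.3, "delta_pos": [0, 0, 0], "yaw": 0}
  ]
}}

```text
clock: 22.02
eef_pos: [454.7, -205.5, 215.5]
tcp_rot: [3.141, -0.001, 0.208]
contact_force: [0.5, -0.1, -0.5]
opening: 0.65
grasp_force: 0.0
```

```bash
python3 go.py 455.4 -204.7 20 11.8;  python3 - <<'E'
from h import *
f=grab('side','s7'); cv2.imwrite('pics/s7c.png',cv2.resize(f['img'][240:400,180:380],None,fx=3.5,fy=3.5,interpolation=cv2.INTER_CUBIC))
E
```

```text
t 22.02 grasp [ 454.9 -205.6   60.5] yaw 11.9 -> turn 0.002 shift cm [ 0.07 -0.08  4.05] open 0.65 F [ 0.5 -0.1 -0.5] gf 0.0
```

View pics/s7c.png

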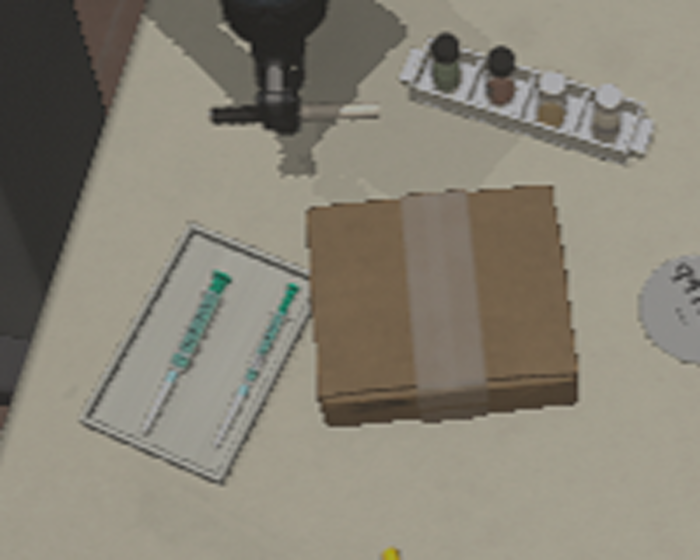

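The syringe lies flat in its tray (crop 190,350) and the gripper is over the marker (290,112).

{"method": "apply_moves", "body": {
  "deltas": [
    {"claw": -0.3, "delta_pos": [0, -0.1, 2], "yaw": 0},
    {"claw": -0.3, "delta_pos": [0, 0, 2], "yaw": 0},
    {"claw": -0.3, "delta_pos": [0, 0, 0.2], "yaw": 0},
    {"claw": 1, "delta_pos": [0, 0, 0], "yaw": 0},
    {"claw": 1, "delta_pos": [0, 0, 0], "yaw": 0},
    {"claw": 1, "delta_pos": [0, 0, 0], "yaw": 0},
    {"claw": 1, "delta_pos": [0, 0, 0], "yaw": 0}
  ]
}}

```text
clock: 22.95
eef_pos: [454.7, -203.9, 173.9]
tcp_rot: [3.141, -0.001, 0.209]
contact_force: [-1.1, -0.0, 6.2]
opening: 0.135
grasp_force: 31.3
```

```bash
python3 go.py 418 366 100 104
```

```text
t 22.95 grasp [ 454.9 -203.9   18.9] yaw 12.0 -> turn -1.606 shift cm [56.19 10.21 -8.15] open 0.135 F [-1.1 -0.   6.2] gf 31.3
```

{"method": "apply_moves", "body": {
  "deltas": [
    {"claw": 1, "delta_pos": [0, 0, -2], "yaw": 0},
    {"claw": 1, "delta_pos": [0, 0, -3.2], "yaw": 0},
    {"claw": 1, "delta_pos": [0, 0, -3], "yaw": -0.178},
    {"claw": 1, "delta_pos": [0, 0, 0], "yaw": -0.178},
    {"claw": 1, "delta_pos": [0, 0, 0], "yaw": -0.178},
    {"claw": 1, "delta_pos": [0, 0, 0], "yaw": -0.178},
    {"claw": 1, "delta_pos": [0, 0, 0], "yaw": -0.178},
    {"claw": 1, "delta_pos": [0, 0, 0], "yaw": -0.178}
  ]
}}

```text
clock: 23.95
eef_pos: [454.4, -203.6, 255.4]
tcp_rot: [3.141, 0.0, 1.283]
contact_force: [-0.8, -0.5, 0.2]
opening: 0.134
grasp_force: 29.3
```

{"method": "apply_moves", "body": {
  "deltas": [
    {"claw": 1, "delta_pos": [0, 0, 0], "yaw": -0.178},
    {"claw": 1, "delta_pos": [0, 0, 0], "yaw": -0.178},
    {"claw": 1, "delta_pos": [0, 0, 0], "yaw": -0.178},
    {"claw": 1, "delta_pos": [2.5, 0.5, 0], "yaw": 0},
    {"claw": 1, "delta_pos": [5, 0.9, 0], "yaw": 0},
    {"claw": 1, "delta_pos": [5, 0.9, 0], "yaw": 0},
    {"claw": 1, "delta_pos": [5, 0.9, 0], "yaw": 0},
    {"claw": 1, "delta_pos": [5, 0.9, 0], "yaw": 0}
  ]
}}

```text
clock: 24.95
eef_pos: [440.5, 26.2, 255.5]
tcp_rot: [3.14, 0.0, 1.811]
contact_force: [0.8, -0.5, -0.4]
opening: 0.13
grasp_force: 29.3
```

{"method": "apply_moves", "body": {
  "deltas": [
    {"claw": 1, "delta_pos": [5, 0.9, 0], "yaw": 0},
    {"claw": 1, "delta_pos": [5, 0.9, 0], "yaw": 0},
    {"claw": 1, "delta_pos": [5, 0.9, 0], "yaw": 0},
    {"claw": 1, "delta_pos": [5, 0.9, 0], "yaw": 0},
    {"claw": 1, "delta_pos": [5, 0.9, 0], "yaw": 0},
    {"claw": 1, "delta_pos": [3, 0.5, 0], "yaw": 0},
    {"claw": 1, "delta_pos": [1, 0, 0], "yaw": 0}
  ]
}}

```text
clock: 25.82
eef_pos: [420.1, 319.8, 255.3]
tcp_rot: [3.141, -0.0, 1.813]
contact_force: [0.5, -0.3, -0.2]
opening: 0.131
grasp_force: 29.3
```

```bash
python3 go.py 418 366 25 104
```

```text
t 25.82 grasp [420.3 319.9 100.3] yaw 103.9 -> turn -0.002 shift cm [4.52 0.89 7.54] open 0.131 F [ 0.5 -0.3 -0.2] gf 29.3
```

{"method": "apply_moves", "body": {
  "deltas": [
    {"claw": 1, "delta_pos": [2.5, 0.5, 0], "yaw": 0},
    {"claw": 1, "delta_pos": [1.8, 0.3, 0], "yaw": 0},
    {"claw": 1, "delta_pos": [0, 0, 0], "yaw": 0},
    {"claw": 1, "delta_pos": [0, 0, 0], "yaw": 0}
  ]
}}

```text
clock: 26.32
eef_pos: [417.8, 361.1, 254.8]
tcp_rot: [-3.141, 0.001, 1.811]
contact_force: [0.7, 1.2, -0.4]
opening: 0.136
grasp_force: 29.3
```

```bash
python3 go.py 418 366 25 104;  python3 - <<'E'
from h import *
f=grab('side','s8'); g=grab('top','t8')
cv2.imwrite('pics/s8c.png',np.hstack([cv2.resize(f['img'][70:220,240:400],None,fx=2.5,fy=2.5,interpolation=cv2.INTER_CUBIC),cv2.resize(g['img'][220:370,120:280],None,fx=2.5,fy=2.5,interpolation=cv2.INTER_CUBIC)]))
E
```

```text
t 26.32 grasp [417.7 361.   99.8] yaw 103.7 -> turn -0.004 shift cm [0.49 0.16 7.48] open 0.136 F [ 0.7  1.2 -0.4] gf 29.3
```

View pics/s8c.png

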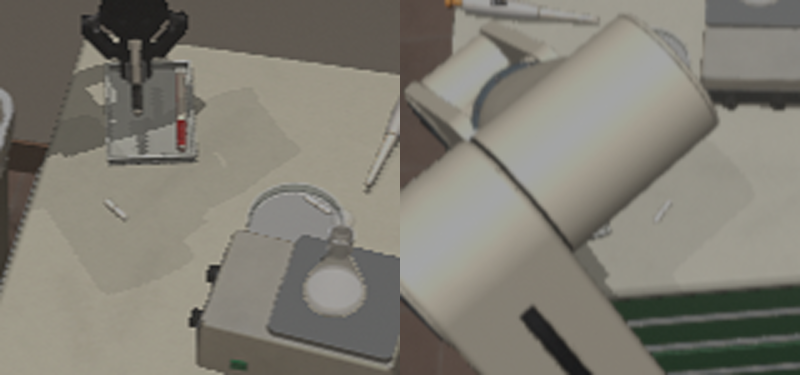

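The marker hangs over the free part of its tray (left half, 137,100) and clear of the fixed red one (181,110). The arm hides the top view. Lowering.

{"method": "apply_moves", "body": {
  "deltas": [
    {"claw": 1, "delta_pos": [0.4, 0.1, 1.5], "yaw": 0},
    {"claw": 1, "delta_pos": [0, 0, 2.5], "yaw": 0},
    {"claw": 1, "delta_pos": [0, 0, 2], "yaw": 0},
    {"claw": 1, "delta_pos": [0, 0, 1], "yaw": 0},
    {"claw": 1, "delta_pos": [0, 0, 0.4], "yaw": 0},
    {"claw": 1, "delta_pos": [0, 0, 0.2], "yaw": 0},
    {"claw": 1, "delta_pos": [0, 0, 0.1], "yaw": 0},
    {"claw": 1, "delta_pos": [0, 0, 0], "yaw": 0}
  ]
}}

```text
clock: 27.42
eef_pos: [418.0, 366.1, 178.4]
tcp_rot: [3.141, -0.0, 1.811]
contact_force: [0.5, -0.3, -0.2]
opening: 0.132
grasp_force: 29.3
```

```bash
python3 go.py 418 366 21.9 104
```

```text
t 27.43 grasp [418.1 366.2  23.4] yaw 103.8 -> turn -0.004 shift cm [-0.02 -0.02  0.15] open 0.132 F [ 0.5 -0.3 -0.2] gf 29.3
```

{"method": "apply_moves", "body": {
  "deltas": [
    {"claw": 1, "delta_pos": [0, 0, 0.1], "yaw": 0},
    {"claw": 1, "delta_pos": [0, 0, 0.05], "yaw": 0},
    {"claw": 1, "delta_pos": [0, 0, 0], "yaw": 0},
    {"claw": 0.5, "delta_pos": [0, 0, 0], "yaw": 0},
    {"claw": 0.3, "delta_pos": [0, 0, 0], "yaw": 0},
    {"claw": 0.2, "delta_pos": [0, 0, 0], "yaw": 0},
    {"claw": 0.2, "delta_pos": [0, 0, -1], "yaw": 0},
    {"claw": 0.2, "delta_pos": [0, 0, -3], "yaw": 0}
  ]
}}

```text
clock: 28.42
eef_pos: [417.4, 365.6, 216.2]
tcp_rot: [-3.139, 0.001, 1.811]
contact_force: [0.1, 0.5, 0.6]
opening: 0.395
grasp_force: 0.0
```

{"method": "apply_moves", "body": {
  "deltas": [
    {"claw": 0, "delta_pos": [0, 0, -3], "yaw": -0.17},
    {"claw": 0, "delta_pos": [0, 0, 0], "yaw": -0.17},
    {"claw": 0, "delta_pos": [0, 0, 0], "yaw": -0.17},
    {"claw": 0, "delta_pos": [0, 0, 0], "yaw": -0.17}
  ]
}}

```text
clock: 28.92
eef_pos: [417.9, 366.0, 247.3]
tcp_rot: [3.141, 0.0, 2.496]
contact_force: [0.3, -0.2, 0.7]
opening: 0.497
grasp_force: 0.0
```

```bash
python3 go.py 421.5 210.5 60 142.6
```

```text
t 28.93 grasp [418.  366.1  92.3] yaw 143.0 -> turn 0.008 shift cm [ -9.73 -12.15   3.22] open 0.497 F [ 0.3 -0.2  0.7] gf 0.0
```

{"method": "apply_moves", "body": {
  "deltas": [
    {"claw": 0, "delta_pos": [-2, -2.5, 0], "yaw": 0.008},
    {"claw": 0, "delta_pos": [-3.5, -4.3, 0], "yaw": 0},
    {"claw": 0, "delta_pos": [-3, -3.8, 1], "yaw": 0},
    {"claw": 0, "delta_pos": [-1.2, -1.5, 2], "yaw": 0},
    {"claw": 0, "delta_pos": [0, 0, 1], "yaw": 0},
    {"claw": 0, "delta_pos": [0, 0, 0], "yaw": 0},
    {"claw": 0, "delta_pos": [0, 0, 0], "yaw": 0}
  ]
}}

```text
clock: 29.8
eef_pos: [421.1, 211.9, 207.0]
tcp_rot: [3.141, 0.0, 2.484]
contact_force: [0.7, 0.7, -0.5]
opening: 0.502
grasp_force: 0.0
```

```bash
python3 go.py 421.5 210.5 19 142.6;  python3 - <<'E'
from h import *
f=grab('side','s9')
cv2.imwrite('pics/s9c.png',cv2.resize(f['img'][70:200,240:400],None,fx=4.5,fy=4.5,interpolation=cv2.INTER_CUBIC))
E
```

```text
t 29.8 grasp [421.3 212.   52. ] yaw 142.3 -> turn -0.005 shift cm [-0.11 -0.11  3.3 ] open 0.502 F [ 0.7  0.7 -0.5] gf 0.0
```

View pics/s9c.png

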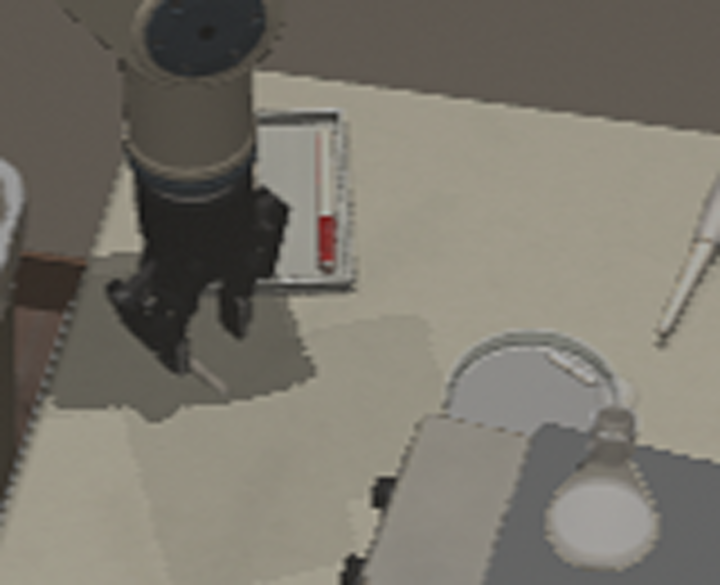

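The stir bar (208,375) lies between the fingers; descend and grip.

{"method": "apply_moves", "body": {
  "deltas": [
    {"claw": 0, "delta_pos": [-0.1, -0.1, 2], "yaw": 0},
    {"claw": 0, "delta_pos": [0, 0, 1.2], "yaw": 0},
    {"claw": 0, "delta_pos": [0, 0, 0.1], "yaw": 0},
    {"claw": 1, "delta_pos": [0, 0, 0], "yaw": 0},
    {"claw": 1, "delta_pos": [0, 0, 0], "yaw": 0},
    {"claw": 1, "delta_pos": [0, 0, 0], "yaw": 0},
    {"claw": 1, "delta_pos": [0, 0, 0], "yaw": 0},
    {"claw": 1, "delta_pos": [0, 0, -2], "yaw": 0}
  ]
}}

```text
clock: 30.85
eef_pos: [420.5, 209.3, 193.0]
tcp_rot: [-3.14, -0.001, 2.483]
contact_force: [-0.1, 0.1, 1.4]
opening: 0.091
grasp_force: 32.4
```

{"method": "apply_moves", "body": {
  "deltas": [
    {"claw": 1, "delta_pos": [0, 0, -4], "yaw": 0},
    {"claw": 1, "delta_pos": [0, 0, -3], "yaw": 0}
  ]
}}

```text
clock: 31.1
eef_pos: [421.0, 209.5, 264.8]
tcp_rot: [3.141, 0.0, 2.483]
contact_force: [1.1, 0.1, 0.3]
opening: 0.089
grasp_force: 32.4
```

```bash
python3 go.py 630 225 105 142.6; python3 - <<'E'
from h import *
t=load('top0');f=load('side0')
# dish rim ellipse: sampled rim pixels from crops -> plane z=16, circle fit
def fit(P): A=np.c_[2*P,np.ones(len(P))]; s=np.linalg.lstsq(A,(P**2).sum(1),rcond=None)[0]; return s[:2].round(1),round(float(np.sqrt(s[2]+s[:2]@s[:2])),1)
P=[onz(t,140+a/5,225+b/5,16)[:2] for a,b in[(317,112),(397,34),(478,108),(385,185),(345,55),(455,165)]]; print(fit(np.array(P)))
P=[onz(f,240+a/4.5,70+b/4.5,16)[:2] for a,b in[(446,400),(470,358),(500,338),(537,331),(580,338),(615,360)]]; print(fit(np.array(P)))
E
```

```text
t 31.1 grasp [421.1 209.6 109.8] yaw 142.2 -> turn -0.006 shift cm [-15.66  13.91   0.5 ] open 0.089 F [1.1 0.1 0.3] gf 32.4
(array([635.2, 227.6]), 59.1)
(array([649.5, 221.3]), 63.9)
```

{"method": "apply_moves", "body": {
  "deltas": [
    {"claw": 1, "delta_pos": [-2.5, 2.2, 0], "yaw": 0},
    {"claw": 1, "delta_pos": [-4, 3.5, 0], "yaw": 0},
    {"claw": 1, "delta_pos": [-4, 3.5, 0], "yaw": 0},
    {"claw": 1, "delta_pos": [-3.2, 3, 0], "yaw": 0},
    {"claw": 1, "delta_pos": [-1.9, 1.7, 0], "yaw": 0},
    {"claw": 1, "delta_pos": [0, 0, 0], "yaw": 0},
    {"claw": 1, "delta_pos": [0, 0, 0], "yaw": 0}
  ]
}}

```text
clock: 31.98
eef_pos: [628.4, 223.8, 263.1]
tcp_rot: [-3.14, -0.001, 2.483]
contact_force: [-0.7, -0.8, -0.4]
opening: 0.093
grasp_force: 32.4
```

```bash
python3 go.py 630 225 24 142.6;  python3 - <<'E'
from h import *
f=grab('side','s10')
cv2.imwrite('pics/s10c.png',cv2.resize(f['img'][70:200,260:420],None,fx=4.5,fy=4.5,interpolation=cv2.INTER_CUBIC))
E
```

```text
t 31.98 grasp [628.1 223.7 108.1] yaw 142.3 -> turn -0.006 shift cm [-0.08  0.23  8.41] open 0.093 F [-0.7 -0.8 -0.4] gf 32.4
```

View pics/s10c.png

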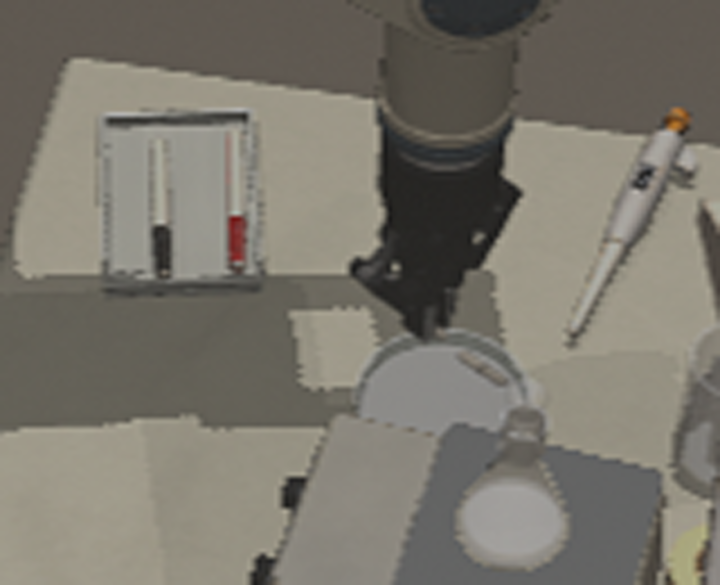

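The marker lies flat beside the red one (160,205). The gripper is over the dish (at 108 mm height it projects to 428,330). Lower the bar.

{"method": "apply_moves", "body": {
  "deltas": [
    {"claw": 1, "delta_pos": [0, 0.1, 1.5], "yaw": 0},
    {"claw": 1, "delta_pos": [0, 0, 2.5], "yaw": 0},
    {"claw": 1, "delta_pos": [0, 0, 2.5], "yaw": 0},
    {"claw": 1, "delta_pos": [0, 0, 1], "yaw": 0},
    {"claw": 1, "delta_pos": [0, 0, 0.5], "yaw": 0},
    {"claw": 1, "delta_pos": [0, 0, 0.2], "yaw": 0},
    {"claw": 1, "delta_pos": [0, 0, 0], "yaw": 0}
  ]
}}

```text
clock: 32.9
eef_pos: [630.3, 224.9, 182.1]
tcp_rot: [3.141, 0.001, 2.483]
contact_force: [-1.1, -0.4, -0.7]
opening: 0.087
grasp_force: 32.4
```

```bash
python3 go.py 630 225 22 142.6
```

```text
t 32.9 grasp [630.4 224.9  27.1] yaw 142.3 -> turn -0.006 shift cm [ 0.04 -0.02  0.51] open 0.087 F [-1.1 -0.4 -0.7] gf 32.4
```

{"method": "apply_moves", "body": {
  "deltas": [
    {"claw": 1, "delta_pos": [0, 0, 0.3], "yaw": 0},
    {"claw": 1, "delta_pos": [0, 0, 0.1], "yaw": 0},
    {"claw": 1, "delta_pos": [0, 0, 0.05], "yaw": 0},
    {"claw": 1, "delta_pos": [0, 0, 0], "yaw": 0}
  ]
}}

```text
clock: 33.4
eef_pos: [630.1, 224.8, 177.1]
tcp_rot: [3.142, 0.0, 2.483]
contact_force: [-0.3, -0.0, 0.5]
opening: 0.089
grasp_force: 32.6
```

{"method": "apply_moves", "body": {
  "deltas": [
    {"claw": 0.6, "delta_pos": [0, 0, 0], "yaw": 0},
    {"claw": 0.5, "delta_pos": [0, 0, 0], "yaw": 0},
    {"claw": 0.5, "delta_pos": [0, 0, -1], "yaw": 0},
    {"claw": 0.5, "delta_pos": [0, 0, -3], "yaw": 0},
    {"claw": 0.5, "delta_pos": [0, 0, -5], "yaw": 0},
    {"claw": 0.5, "delta_pos": [3, -4, -3], "yaw": 0},
    {"claw": 0.5, "delta_pos": [4, -4, 0], "yaw": 0},
    {"claw": 0.5, "delta_pos": [4, -4, 0], "yaw": 0}
  ]
}}

```text
clock: 34.4
eef_pos: [468.1, 196.8, 298.1]
tcp_rot: [3.14, 0.001, 2.482]
contact_force: [-0.3, 0.5, 0.9]
opening: 0.251
grasp_force: 0.0
```

{"method": "apply_moves", "body": {
  "deltas": [
    {"claw": 0.5, "delta_pos": [4, -4, 0], "yaw": 0},
    {"claw": 0.5, "delta_pos": [0, 0, 0], "yaw": 0},
    {"claw": 0.5, "delta_pos": [0, 0, 0], "yaw": 0},
    {"claw": 0.5, "delta_pos": [0, 0, 0], "yaw": 0}
  ]
}}

```text
clock: 34.9
eef_pos: [414.9, 190.5, 297.5]
tcp_rot: [3.14, 0.001, 2.483]
contact_force: [-0.5, -0.4, 0.1]
opening: 0.252
grasp_force: 0.0
```

```bash
python3 - <<'E'
from h import *
f=grab('side','s11')
cv2.imwrite('pics/s11c.png',cv2.resize(f['img'][80:390,190:440],None,fx=1.9,fy=1.9,interpolation=cv2.INTER_CUBIC))
E
```

```text
(no output)
```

View pics/s11c.png

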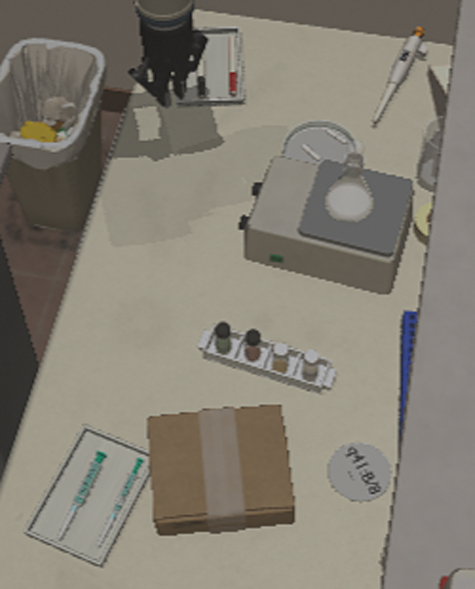

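The picture shows all five things in place: vials in the rack (222,338 and 280,357), syringe in its tray (82,490), marker in its tray (203,75) and the bar in the dish (312,153). The flask still stands (350,195), and the robot is clear and still.

```bash
python3 -c "
from rig import r
print(r.sign_off())"
```

```text
the job is handed in; nothing more can be done
None
```

The job is handed in at about 35 s: both vials stand in the rack, the syringe, marker and stir bar lie in their own trays and dish, and the flask still stands on the stirrer.

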